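# Clear the beam path and hold the shutter open

## Task

Two wooden offcuts are lying in the beam path on the black breadboard: put both into the blue bin. Then flip the yellow safety catch on the shutter fully back, and only after that pull the shutter lever with the red grip all the way towards the robot side and hold it there against its spring: finish still holding it, because it springs shut when let go. Leave the screwdriver, lens mount and power meter where they are.

Things in the scene. Friction and masses are not known exactly. Their poses are not given: they have to be found in the camera images.
- board: Black optical breadboard, 180 (x) by 560 (y) by 12 mm thick, fixed to the table, carrying the shutter at one end and the beam stop at the other; origin: centre of its underside, on the table. Its x axis points roughly away from the robot (it may be turned by up to 0.3 rad), y to the robot's left, z up. The beam path runs along y between shutter and beam stop; the offcuts lie there.
- shutter_top (a point): Centre of the top of the shutter housing, an aluminium block 110 (x) by 100 (y) mm, fixed at board (0, 180) mm, its top 82 mm above the table; a slot 22 mm wide runs along x through it and the lever stands out of the slot. Axes as the board's.
- beam_stop (a point): Middle of the beam stop's black plate, 70 (x) by 8 (y) by 60 mm high on a post, fixed at board (12, -250) mm; its top is 105 mm above the table.
- lever (a joint): Shutter lever: steel stem 12 mm thick with a red cross grip at its end (T-handle). 0 = at rest (shut), leaning 0.35 rad from upright to the board's +x; it grows to 0.7 rad, the stop, leaning 0.35 rad to the board's -x (pulled towards the robot), 106 mm of grip travel. A spring returns it: about 3 N at the grip at first, 7 N at the stop. The shut catch blocks it.
- lever_hinge (a point): Point on the lever's hinge line, which runs along the board's y: board (0, 180) mm, 32 mm above the table, inside the housing. The red grip's centre turns about it at 155 mm.
- lever_grip (a point): Centre of the red cross grip, a cylinder 28 mm across and 44 mm long lying along the board's y, with flat ends; 178 mm above the table at rest, 187 mm half way. It can be pinched from above by its flat ends (it then turns between the fingers), or hooked from behind.
- catch (a joint): Yellow safety catch on top of the housing, turning about a line along the board's x. 0 = shut: its bar, 10 mm thick and 12 mm high, lies across the slot on the robot's side of the stem and blocks it. 1.4 rad = fully back (stop): the bar stands upright, clear of the stem, its end 138 mm above the table. Push its tab to the board's +y; it stays where left (about 1 to 2 N).
- catch_hinge (a point): Point on the catch's hinge line: board (0, 216) mm, 92 mm above the table. The bar reaches 46 mm from it.
- catch_tab (a point): Middle of the upper edge of the catch's thumb tab: flat, yellow, 26 mm wide (along the board's x), 8 mm thick, 55 mm long from the hinge line up, at board x = -30 mm. Shut it leans 0.45 rad from upright to the board's -y, top edge 142 mm above the table, 24 mm to -y of the hinge line; fully back 0.95 rad to +y, top edge 124 mm high, 45 mm to +y of the hinge line.
- offcut_a: Pale wooden offcut, loose on the breadboard: 60 (x) by 34 (y) mm, 28 mm high, with a step: its last 18 mm at +x are only 16 mm high; origin: centre of its underside; about 40 g. Grip across y.
- offcut_a_mid (a point): Middle of the pale offcut, 14 mm above its underside.
- offcut_b: Brown wooden offcut, loose on the breadboard: 44 (x) by 36 (y) mm, 34 mm high; above 18 mm only the part from x = -22 to +8 mm is solid; origin: centre of its underside; about 50 g. Grip across y.
- offcut_b_mid (a point): Middle of the brown offcut, 17 mm above its underside.
- bin: Blue open bin, fixed to the table, 130 (x) by 180 (y) by 100 mm high, walls and floor 5 mm; origin: centre of its underside.
- screwdriver: Bystander: small screwdriver with a yellow handle, 140 mm long, lying on the table between the robot and the breadboard, its length (x) across the robot's front; origin: middle of its length, underside.
- lens_mount: Bystander: lens in a round black mount on a post, 44 mm across, 100 mm high, on the table beyond the breadboard; origin: centre of its underside.
- power_meter: Bystander: red box 60 by 100 by 35 mm, on the table beyond the breadboard; origin: centre of its underside.
Mind the look-alikes: they are no part of the job. Leave any pink or purple look-alike of the offcut_b alone.

How it is judged (in metres and radians):
On the way, in this order (a step that is already met when the one before it is completed fails the run):
1. both offcuts lie in the bin (x of offcut_a_mid in the frame of bin between -0.062 and 0.062 m and y of offcut_a_mid in the frame of bin between -0.087 and 0.087 m and z of offcut_a_mid in the frame of bin between 0 and 0.085 m and linear speed of each of offcut_a, offcut_b below 0.05 m/s and x of offcut_b_mid in the frame of bin between -0.062 and 0.062 m and y of offcut_b_mid in the frame of bin between -0.087 and 0.087 m and z of offcut_b_mid in the frame of bin between 0 and 0.085 m), for 0.2 s.
2. the safety catch is flipped back (value of joint catch above 1 rad and value of joint lever below 0.15 rad), for 0.2 s.
3. the lever is pulled right over and held (value of joint lever above 0.6 rad and value of joint catch above 1 rad and contact force between any of the fingers, the arm and lever above 1 N), for 0.5 s.
At the end, for the whole second after the job is handed in: Both offcuts lie at rest inside the bin (centres inside its walls and at least 15 mm below its rim), the catch is back past 1.0 rad of 1.4, and the lever is past 0.6 rad of 0.7, at rest, with the gripper still pressing on it with more than 1 N (all of step 1 and all of step 3 and velocity of joint lever between -0.2 and 0.2 rad/s); the arm keeps its last pose, push and grip.
It fails at once if the lever is forced while the catch is shut (value of joint lever above 0.2 rad and value of joint catch below 0.8 rad).
It fails at once if the screwdriver is disturbed (moved more than 30 mm) (distance of screwdriver from where it was at the start of the episode above 0.03 m).
It fails at once if the lens mount is disturbed (moved more than 30 mm) (distance of lens_mount from where it was at the start of the episode above 0.03 m).
It fails at once if the power meter is disturbed (moved more than 30 mm) (distance of power_meter from where it was at the start of the episode above 0.03 m).
It also fails if it takes over 72 s, if anything falls off the work surface, if the arm or the gripper's body presses on something with over 40 N, if the wrist force passes 120 N, or if a joint passes its speed limit or range.

## Robot

A 6-joint arm with a two-finger parallel gripper is mounted at the origin on the work surface. World frame = base frame: x ahead of the robot, y to its left, z up, the work surface at z = 0. Lengths are in m, angles in degrees, forces in N, time in s.
With the tool pointing down it reaches from about 0.4 to 0.825 m from the base axis. Payload 7 kg.
Tool frame: the origin (TCP) lies midway between the tips of the shut fingers; the grasp point (between the pads) lies 19 mm behind it; z points along the fingers, y is the line along which they close (so a half turn about z gives the same grasp; the last joint's range is limited). The gripper opens to 88 mm and grips with 3 to 60 N. Pads are 19 mm wide; open, the fingers measure 130 mm over their backs; the gripper's body (78 mm by 193 mm) begins 47 mm behind the grasp point.
Start: joints at [-53.852, 20.546, 0.682, 0, -70.136, -16.507], TCP at [0.227, -0.636, 0.227] pointing down, gripper open.
Joint ranges: [-176.03, 176.03], [-82.01, 121.73], [-58.28, 71.71], [-173.87, 95.51], [-174.79, -0.11], [-173.66, 173.66]. Speed limits (degrees/s): [136.94, 136.94, 172.46, 180, 180, 180].

## Interface

Orientations are given as [roll, pitch, yaw] about the fixed x, y, z axes, in that order (R = Rz(yaw) Ry(pitch) Rx(roll)).
In Python, from plant import ctrl gives the robot as it stands. The module is installed in compiled form; this text tells all that it offers.
- The arm moves only by the tool send_rows, never from a script. Its argument "plan" is a list that holds one entry, the list of rows, each a list of 6 numbers: the shift along the tool's x, y, z in normalised numbers (1 is 40 cm), then the turn, a rotation vector about the tool's x, y, z in normalised numbers (1 is 180 degrees). A call has 1 to 8 rows; each row is the pose to reach, as a shift and turn from the pose commanded when the call began, along the tool's axes at that moment; what a row does not reach only later rows make up. A row lasts 1/12 s, in which the tool goes at most 41.7 mm and 7.16 degrees, less where a joint would pass 70% of its speed; a pose out of reach is approached as far as the arm can. A shift or turn number past 1, either way, is cut back to 1. A call with a gripper value outside its range is refused whole. "fingers" is the opening, from 0 (shut) to 1 (fully open), set as the call begins (left out, the last holds). The fingers move at their own pace and stop on an object; the grip force is fixed at half the most. Time passes only in rows, so rows that repeat a pose let the fingers close. It gives the time, the measured TCP pose, the force, the opening and the grip force at its end, in the units of the state.
- ctrl.get_obs(): the state, without advancing time (a new reading comes with each control period).
- ctrl.snapshot(name): name is "scene" or "top"; returns a dict with "img" (400x640x3 uint8, red, green, blue), "K" (3x3 intrinsics, pixels), "k1" (the pictures are not rectified: a ray, as slopes to the right and down, at radius r is drawn at 1 + k1 r^2 times it, then the intrinsics apply), "pose" (4x4, takes a point from camera to world coordinates). Camera axes: x right, y down, z forward; pixel columns grow to the right and rows downward; lengths in m; the calibration is good to about 2 mm. A picture is of the moment at which its call begins. There is no depth.
- ctrl.close_job(): hands the job in; it is judged then, once.
The state is a dict: "clock": time; "joint_pos": joint angles; "qvel": joint speeds; "tau": joint torques, N m; "tool_pos": TCP position; "orientation": TCP orientation; "force": force on the tool from outside, world axes, zero at the start; "moment": the same for the moment, N m; "opening": finger opening in m; "gripper_force": force on a finger pad.
Only numpy, scipy, OpenCV 4.12 (cv2) and the standard library are available. Lean on these libraries where they do the work, as an engineer would, in place of code of your own. Each camera call takes 0.05 s, during which the arm holds its last target. There are 200 camera calls.

## Working session

There is one attempt and no reset: what is moved stays moved. The work goes in short steps, Python scripts to look and compute and a tool call to move; the robot and the scene stay as the last step left them, time stands still between calls to the robot, and variables do not carry over. Pictures are saved under pics/ and viewed, at most 10 in all, crops included, and the job is handed in when it is done.

Besides the shell and the picture viewer there is one more tool, called after "Request:" as name(argument=value, ...) on one line, values as JSON. send_rows: Moves the arm, as the interface text tells. Its arguments: {"type":"object","properties":{"plan":{"type":"array","items":{"type":"array","items":{"type":"array","items":{"type":"number"}}}},"fingers":{"type":"number"}},"required":["plan"]}

```bash
mkdir -p pics; python3 - <<'E'
from plant import ctrl
import cv2,numpy as np
for n in("scene","top"):
    s=ctrl.snapshot(n); cv2.imwrite(f"pics/{n}0.png",s["img"][:,:,::-1]); np.savez(f"{n}0.npz",**s)
    print(n,s["K"].tolist(),s["k1"],np.round(s["pose"],4).tolist())
print(ctrl.get_obs())
E
```

```text
scene [[408.87270888526956, 0.0, 325.2608991103611], [0.0, 408.87270888526956, 195.47253543577693], [0.0, 0.0, 1.0]] -0.08658723189193888 [[0.8271, 0.3917, -0.4031, 0.9952], [0.5621, -0.5716, 0.5979, -0.6345], [0.0038, -0.721, -0.6929, 0.8168], [0.0, 0.0, 0.0, 1.0]]
top [[478.2704055680932, 0.0, 321.88694273940865], [0.0, 478.2704055680932, 192.19629349504157], [0.0, 0.0, 1.0]] 0.03775319377836973 [[0.0092, -0.9988, 0.0475, 0.5323], [-0.9996, -0.0079, 0.0272, -0.0527], [-0.0268, -0.0477, -0.9985, 1.2692], [0.0, 0.0, 0.0, 1.0]]
{'clock': 0.1, 'joint_pos': array([-5.38511135e+01,  2.05865627e+01,  6.38834518e-01, -1.95988433e-02,
       -7.01350831e+01, -1.65065601e+01]), 'qvel': array([ 0.01401137, -0.19022025,  0.18281057,  0.08641328,  0.00465868,
        0.00404743]), 'tau': array([-2.30363294e-03, -5.84160161e+01,  2.93748450e+01,  7.01563329e+00,
        1.00538073e-02, -7.33478873e-05]), 'tool_pos': array([ 0.22673252, -0.63531291,  0.22571776]), 'orientation': array([ 1.79915366e+02, -5.86533000e-03, -1.60364342e+02]), 'force': array([-0.39247718, -0.15354742, -0.31056868]), 'moment': array([-0.01443537, -0.01464629, -0.01468819]), 'gripper_force': 0.0, 'opening': 0.08722809819050582}
```

View pics/scene0.png

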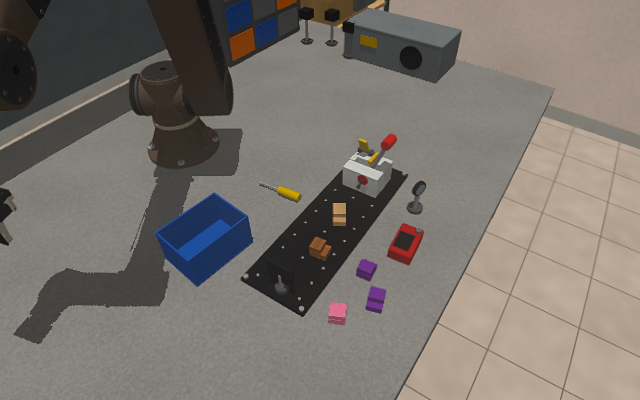

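View pics/top0.png

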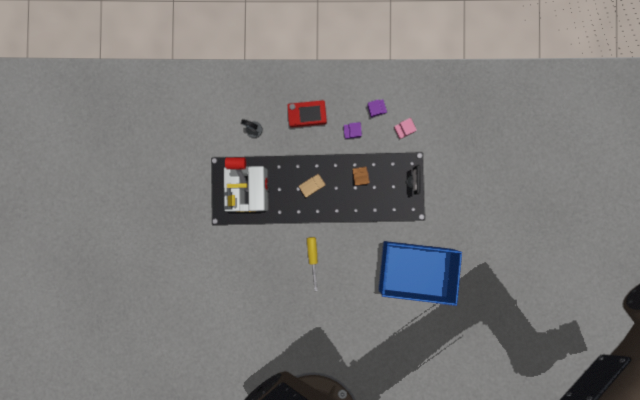

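The scene view shows the pale offcut near (340,213), the brown one near (319,248), the bin near (205,240) and the shutter with its red grip near (388,142). In the top view they are at (312,186), (361,176), (421,272) and (235,163).

```bash
cat > h.py <<'E'
import cv2,numpy as np
def load(n): return dict(np.load(n+".npz"))
def ray(s,uv):
    uv=np.atleast_2d(np.array(uv,float)); K=s["K"]; d=(uv-K[:2,2])/K[0,0]; k=float(s["k1"]); p=d.copy()
    for _ in range(20): p=d/(1+k*(p**2).sum(1,keepdims=True))
    D=np.c_[p,np.ones(len(p))]@s["pose"][:3,:3].T
    return s["pose"][:3,3],D/np.linalg.norm(D,axis=1,keepdims=True)
def plane(s,uv,z):
    o,D=ray(s,uv); return o+D*((z-o[2])/D[:,2])[:,None]
def tri(s1,u1,s2,u2):
    o1,d1=ray(s1,u1);o2,d2=ray(s2,u2);d1=d1[0];d2=d2[0]
    t=np.linalg.lstsq(np.c_[d1,-d2],o2-o1,rcond=None)[0]
    a=o1+t[0]*d1;b=o2+t[1]*d2
    return (a+b)/2,np.linalg.norm(a-b)
def proj(s,P):
    P=np.atleast_2d(P); c=(P-s["pose"][:3,3])@s["pose"][:3,:3]; p=c[:,:2]/c[:,2:]
    p=p*(1+float(s["k1"])*(p**2).sum(1,keepdims=True)); return p*s["K"][0,0]+s["K"][:2,2]
E
python3 - <<'E'
from h import *
S,T=load("scene0"),load("top0")
def crop(s,x,y,w,h,k): return cv2.resize(s["img"][y:y+h,x:x+w,::-1],None,fx=k,fy=k,interpolation=cv2.INTER_CUBIC)
a=crop(T,205,145,225,85,3.5); b=crop(S,290,125,125,140,3.5)
cv2.imwrite("pics/c1.png",np.vstack([a, np.zeros((300,a.shape[1],3),np.uint8)])[:598]) if 0 else None
c=np.zeros((598,800,3),np.uint8); a=a[:,:788]; c[:a.shape[0],:a.shape[1]]=a
b1=crop(S,290,195,70,75,4); b2=crop(S,335,125,80,75,4); c[298:598,:280]=b1; c[298:598,300:620]=b2
cv2.imwrite("pics/c1.png",c)
def blobs(s,lo,hi,nm):
    hsv=cv2.cvtColor(s["img"],cv2.COLOR_RGB2HSV); m=cv2.inRange(hsv,lo,hi)
    for k in cv2.findContours(m,0,2)[0]:
        if cv2.contourArea(k)>25:
            r=cv2.minAreaRect(k);print(nm,np.round(r[0],1),np.round(r[1],1),round(r[2],1),cv2.contourArea(k))
for n,s in(("S",S),("T",T)):
    blobs(s,(5,70,70),(19,255,255),n+" wood"); blobs(s,(22,120,90),(32,255,255),n+" yellow")
    blobs(s,(0,170,120),(4,255,255),n+" red"); blobs(s,(100,150,60),(120,255,255),n+" blue")
    blobs(s,(0,0,0),(180,90,38),n+" black")
E
```

```text
S wood [319.  247.9] [20.6 19.7] 23.2 313.5
S wood [338.5 214. ] [22. 13.] 90.0 279.5
S wood [152.  155.1] [ 9.3 11.2] 6.3 64.5
S wood [178.   90.5] [11.  6.] 90.0 26.0
S wood [156.8  86.2] [37.2 28. ] 8.1 102.0
S wood [242.2  43.9] [22.4 31.8] 63.4 528.5
S wood [342.5  13.5] [27. 85.] 90.0 868.5
S wood [286.5   4.5] [ 9. 19.] 90.0 104.0
S yellow [288.5 192.9] [24.3  8.9] 20.6 177.5
S yellow [372.8 157.8] [ 4.5 14.3] 39.8 45.5
S yellow [363.2 144.6] [15.   7.6] 74.1 76.0
S yellow [367.9  41.3] [18.   9.6] 11.3 124.5
S red [406.1 239.8] [23.3 31.8] 26.6 618.0
S red [389.5 139.8] [ 8.7 13.1] 39.8 80.0
S blue [205.4 235.4] [68.6 89.2] 51.3 5175.0
S blue [266.3  31.6] [20.1 28.6] 63.4 409.5
S blue [238.6  15.2] [24.1 30.6] 68.2 561.5
S black [  2.1 240.5] [12.8  5.1] 52.1 29.0
S black [310.9 244.6] [ 72.  139.3] 36.7 5772.0
S black [  5.5 204.5] [11. 33.] 0.0 202.0
S black [186.9 105.6] [22.8  6.3] 66.0 92.5
S black [134.1 103.2] [25.1  5.2] 69.1 50.5
S black [228.7  91. ] [36.  6.] 84.3 118.0
S black [410.5  57.5] [23. 21.] 90.0 372.5
S black [18.  69.5] [73. 36.] 90.0 2068.0
S black [348.  27.] [10. 12.] 0.0 95.0
S black [331.5  15. ] [12. 13.] 90.0 129.0
S black [305.5  12.5] [13. 15.] 90.0 148.5
S black [232.9   1.6] [ 4.1 18.3] 71.6 37.0
S black [214.1  40.3] [89.8 15.2] 71.6 835.0
S black [29.2 17.4] [24.  49.1] 24.8 550.0
T wood [311.5 185.1] [14.5 24.4] 57.3 317.5
T wood [360.8 175.4] [17.7 15.1] 78.7 233.0
T yellow [311.5 250. ] [26.  9.] 90.0 198.0
T yellow [231. 200.] [10.  6.] 90.0 57.5
T yellow [236.5 185. ] [ 4. 19.] 90.0 60.5
T red [234.5 163. ] [10. 19.] 90.0 176.5
T red [306.5 112.8] [21.5 36.8] 84.3 690.0
T blue [420.  273.1] [79.5 54.8] 6.6 4138.0
T black [289.  385.5] [27. 86.] 90.0 1302.0
T black [615.  351.5] [ 40.  138.1] 32.5 2226.5
T black [409. 190.] [ 4. 12.] 0.0 36.0
```

View pics/c1.png

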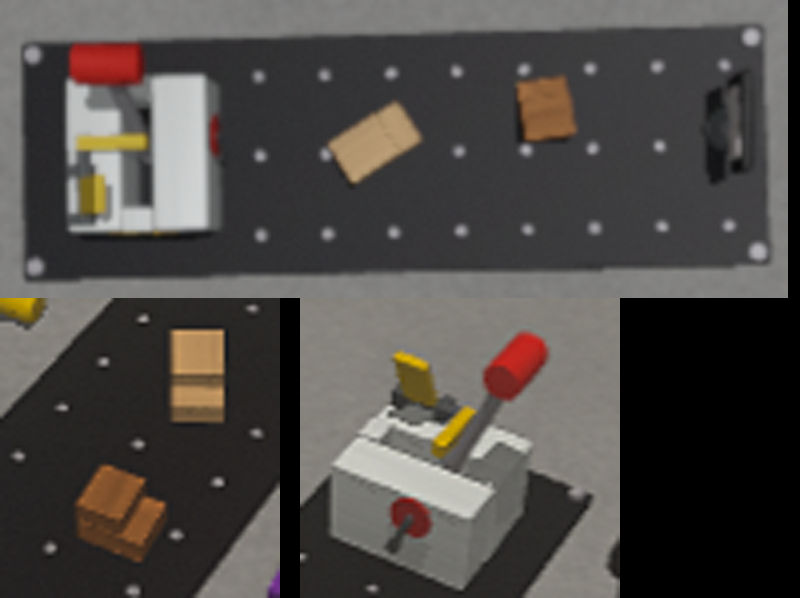

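The crop shows the board's corner screws clearly. The pale offcut's low step faces away from the robot and to the right (top-crop corners (398,102) and (422,138)). The brown offcut's step faces away from the robot. The catch bar lies across the slot, and its tab is at scene crop (415,375).

```bash
python3 - <<'E'
from h import *
S,T=load("scene0"),load("top0")
np.set_printoptions(precision=4,suppress=True)
t=lambda x,y:((x+.5)/3.5-.5+205,(y+.5)/3.5-.5+145)
b1=lambda x,y:((x+.5)/4-.5+290,(y-298+.5)/4-.5+195)
b2=lambda x,y:((x-300+.5)/4-.5+335,(y-298+.5)/4-.5+125)
sc=plane(T,[t(32,55),t(35,267),t(751,37),t(758,251)],.012)  # (+x+y),(-x+y),(+x-y),(-x-y)
print("screws",sc[:,:2]); 
# outer board corners
bc=plane(T,[t(23,44),t(26,280),t(763,25),t(770,263)],.012); print("corners",bc[:,:2],"mid",bc.mean(0))
yx=(bc[0]+bc[1]-bc[2]-bc[3])/2; print("len",np.linalg.norm(yx),"yaw",np.degrees(np.arctan2(-yx[0],yx[1])), "w",np.linalg.norm(bc[0]-bc[1]),np.linalg.norm(bc[2]-bc[3]))
for n,a,b in(("B-x+y",t(525,142),b1(108,465)),("B-x-y",t(577,135),b1(78,507)),("A-x+y",t(330,147),b1(224,331)),("A-x-y",t(355,184),b1(172,331)),
 ("grip",(234.5,163),b2(515,366)),("tabtop",t(91,193),b2(408,358))): print(n,*tri(T,a,S,b))
print("A whole, z .040/.028",plane(T,[t(330,147),t(355,184)],.040)[:,:2],plane(T,[t(398,102),t(422,138)],.028)[:,:2])
print("B",plane(T,[t(525,142),t(577,135)],.046)[:,:2],plane(T,[t(515,83),t(565,76)],.030)[:,:2])
hsv=cv2.cvtColor(T["img"],cv2.COLOR_RGB2HSV); m=cv2.inRange(hsv,(100,120,40),(125,255,255)); m=cv2.morphologyEx(m,3,np.ones((7,7)))
k=max(cv2.findContours(m,0,2)[0],key=cv2.contourArea); q=cv2.approxPolyDP(cv2.convexHull(k),4,True)[:,0]; print(q, plane(T,q,.1)[:,:2])
hs=cv2.cvtColor(S["img"],cv2.COLOR_RGB2HSV); m=cv2.inRange(hs,(100,120,40),(125,255,255)); m[:150]=0
k=max(cv2.findContours(m,0,2)[0],key=cv2.contourArea); print("S bin",cv2.approxPolyDP(cv2.convexHull(k),4,True)[:,0].tolist())
print("screwdriver",plane(T,[(311.5,250),(316,290)],.01)[:,:2])
E
```

```text
screws [[ 0.6744  0.2691]
 [ 0.5141  0.2636]
 [ 0.6913 -0.2729]
 [ 0.5311 -0.2781]]
corners [[ 0.6827  0.2761]
 [ 0.5042  0.2702]
 [ 0.7003 -0.2818]
 [ 0.5223 -0.2869]] mid [ 0.6024 -0.0056  0.012 ]
len 0.5578087579655381 yaw 1.834482654983198 w 0.1785323052619381 0.1781349287945564
B-x+y [ 0.61   -0.1023  0.0456] 0.0022746921014352504
B-x-y [ 0.615  -0.1403  0.0469] 0.0015957405227235496
A-x+y [0.6052 0.0405 0.0422] 0.0016437862105058937
A-x-y [0.5773 0.0212 0.0424] 0.0003504223250172971
grip [0.6482 0.1773 0.1805] 0.0032824083948099947
tabtop [0.5633 0.1917 0.1432] 0.006902847438397686
A whole, z .040/.028 [[0.6047 0.0402]
 [0.5775 0.0214]] [[ 0.6393 -0.0092]
 [ 0.6126 -0.0273]]
B [[ 0.609  -0.103 ]
 [ 0.6145 -0.1409]] [[ 0.6538 -0.096 ]
 [ 0.6593 -0.1329]]
[[384 242]
 [461 252]
 [456 305]
 [383 296]
 [379 284]] [[ 0.4682 -0.1726]
 [ 0.4465 -0.357 ]
 [ 0.3204 -0.3441]
 [ 0.3387 -0.1704]
 [ 0.3672 -0.1608]]
S bin [[215, 193], [247, 216], [252, 241], [196, 285], [165, 257], [155, 231]]
screwdriver [[ 0.4403  0.0075]
 [ 0.3367 -0.0054]]
```

```bash
cat >> h.py <<'E'
from scipy.spatial.transform import Rotation as R
def deltas(start,wps):
    "start/wps: (x,y,z,yaw) tool down; prints shift cm + rotvec deg of each leg in its own start frame, and rows needed"
    for w in wps:
        A=R.from_euler('xyz',[180,0,start[3]],degrees=True); B=R.from_euler('xyz',[180,0,w[3]],degrees=True)
        d=A.inv().apply(np.array(w[:3])-start[:3])*100; r=(A.inv()*B).as_rotvec(degrees=True)
        print(w,"->",np.round(d,2),np.round(r,1),"rows",round(max(np.linalg.norm(d)/4.17,np.linalg.norm(r)/7.16),1)); start=w
E
python3 - <<'E'
from h import *
S,T=load("scene0"),load("top0")
print("rim tri",tri(T,(384,242),S,(248,218)),tri(T,(456,305),S,(155,232)))
print(proj(S,[(.394,-.26,.005)]))
deltas((.2267,-.6353,.2257,-160.36),[(.629,-.119,.12,-171.5),(.629,-.119,.018,-171.5),(.629,-.119,.17,-171.5),(.39,-.285,.17,-171.5),(.39,-.285,.055,-171.5),(.39,-.285,.17,-171.5),
(.50,-.14,.17,-114),(.607,.009,.12,-54.6),(.607,.009,.018,-54.6),(.607,.009,.17,-54.6),(.395,-.24,.17,-54.6),(.395,-.24,.06,-54.6),(.395,-.24,.19,-54.6)])
E
```

```text
rim tri (array([ 0.46476016, -0.17638434,  0.08959571]), np.float64(0.007850902239115273)) (array([ 0.32029654, -0.34422736,  0.10145232]), np.float64(0.0011705776567872285))
[[211.02379623 248.97637038]]
(0.629, -0.119, 0.12, -171.5) -> [-55.24  35.1   10.57] [-0.  -0.  11.1] rows 15.9
(0.629, -0.119, 0.018, -171.5) -> [ 0.  -0.  10.2] [0. 0. 0.] rows 2.4
(0.629, -0.119, 0.17, -171.5) -> [  0.    0.  -15.2] [0. 0. 0.] rows 3.6
(0.39, -0.285, 0.17, -171.5) -> [ 26.09 -12.89  -0.  ] [0. 0. 0.] rows 7.0
(0.39, -0.285, 0.055, -171.5) -> [ 0.  -0.  11.5] [0. 0. 0.] rows 2.8
(0.39, -0.285, 0.17, -171.5) -> [  0.    0.  -11.5] [0. 0. 0.] rows 2.8
(0.5, -0.14, 0.17, -114) -> [-13.02  12.71   0.  ] [  0.    0.  -57.5] rows 8.0
(0.607, 0.009, 0.12, -54.6) -> [-17.96  -3.71   5.  ] [  0.    0.  -59.4] rows 8.3
(0.607, 0.009, 0.018, -54.6) -> [ 0.  -0.  10.2] [0. 0. 0.] rows 2.4
(0.607, 0.009, 0.17, -54.6) -> [  0.    0.  -15.2] [0. 0. 0.] rows 3.6
(0.395, -0.24, 0.17, -54.6) -> [ 8.02 31.7   0.  ] [0. 0. 0.] rows 7.8
(0.395, -0.24, 0.06, -54.6) -> [ 0. -0. 11.] [0. 0. 0.] rows 2.6
(0.395, -0.24, 0.19, -54.6) -> [  0.   0. -13.] [0. 0. 0.] rows 3.1
```

The rows are not in the units I measure in: shifts go in shares of 40 cm and turns go in shares of 180 degrees. I convert before sending: -27 cm / 40 = -0.675, 17 cm / 40 = 0.425.

Request:
send_rows(plan=[[[-0.675, 0.425, 0.075, 0, 0, 0], [-0.675, 0.425, 0.075, 0, 0, 0], [-0.675, 0.425, 0.075, 0, 0, 0], [-0.675, 0.425, 0.075, 0, 0, 0], [-0.675, 0.425, 0.075, 0, 0, 0], [-0.675, 0.425, 0.075, 0, 0, 0], [-0.675, 0.425, 0.075, 0, 0, 0], [-0.675, 0.425, 0.075, 0, 0, 0]]], fingers=1)

```text
clock: 0.77
tool_pos: [0.4253, -0.3821, 0.1961]
orientation: [180.0, -0.0, -160.3]
force: [-1.0, -0.2, 1.4]
opening: 0.0878
gripper_force: 0.0
```

In the tool's units: -26 cm / 40 = -0.65, 17 cm / 40 = 0.425, 11 degrees / 180 = 0.0611.

Request:
send_rows(plan=[[[-0.65, 0.425, 0.125, 0, 0, 0.0611], [-0.65, 0.425, 0.125, 0, 0, 0.0611], [-0.65, 0.425, 0.125, 0, 0, 0.0611], [-0.65, 0.425, 0.125, 0, 0, 0.0611], [-0.65, 0.425, 0.125, 0, 0, 0.0611], [-0.65, 0.425, 0.125, 0, 0, 0.0611], [-0.65, 0.425, 0.125, 0, 0, 0.0611], [-0.65, 0.425, 0.125, 0, 0, 0.0611]]])

```text
clock: 1.43
tool_pos: [0.6132, -0.1342, 0.1454]
orientation: [180.0, -0.0, -171.3]
force: [1.1, -0.8, 0.0]
opening: 0.0875
gripper_force: 0.0
```

In the tool's units: 12.7 cm / 40 = 0.3175, 11 cm / 40 = 0.275.

Request:
send_rows(plan=[[[-0.045, 0.0325, 0.075, 0, 0, 0], [-0.045, 0.0325, 0.15, 0, 0, 0], [-0.045, 0.0325, 0.225, 0, 0, 0], [-0.045, 0.0325, 0.275, 0, 0, 0], [-0.045, 0.0325, 0.3175, 0, 0, 0], [-0.045, 0.0325, 0.3175, 0, 0, 0], [-0.045, 0.0325, 0.3175, 0, 0, 0]]])

```text
clock: 2.02
tool_pos: [0.6268, -0.1219, 0.0186]
orientation: [180.0, -0.2, -171.4]
force: [0.2, 0.6, -0.0]
opening: 0.0874
gripper_force: 0.0
```

Request:
send_rows(plan=[[[0, 0, 0, 0, 0, 0], [0, 0, 0, 0, 0, 0], [0, 0, 0, 0, 0, 0], [0, 0, 0, 0, 0, 0], [0, 0, 0, 0, 0, 0], [0, 0, 0, 0, 0, 0], [0, 0, 0, 0, 0, 0]]], fingers=0)

```text
clock: 2.6
tool_pos: [0.6277, -0.1218, 0.0199]
orientation: [-180.0, 0.0, -171.4]
force: [-0.0, -0.1, -0.4]
opening: 0.0467
gripper_force: 0.0
```

In the tool's units: -15 cm / 40 = -0.375, -12 cm / 40 = -0.3.

Request:
send_rows(plan=[[[0, 0, -0.1, 0, 0, 0], [0, 0, -0.2, 0, 0, 0], [0, 0, -0.3, 0, 0, 0], [0, 0, -0.375, 0, 0, 0], [0, 0, -0.375, 0, 0, 0]]])

```text
clock: 3.02
tool_pos: [0.6313, -0.1222, 0.1777]
orientation: [-179.8, 0.6, -171.3]
force: [1.1, -0.1, -0.2]
opening: 0.013
gripper_force: 0.0
```

The fingers close slower than I allowed for, so that grasp missed. I'll reopen, move aside and look again.

In the tool's units: 12 cm / 40 = 0.3, -10 cm / 40 = -0.25.

Request:
send_rows(plan=[[[0.1, -0.1, -0.025, 0, 0, 0], [0.2, -0.2, -0.05, 0, 0, 0], [0.3, -0.25, -0.05, 0, 0, 0], [0.3, -0.25, -0.05, 0, 0, 0], [0.3, -0.25, -0.05, 0, 0, 0]]], fingers=1)

```text
clock: 3.43
tool_pos: [0.52, -0.2415, 0.1904]
orientation: [180.0, -0.0, -171.5]
force: [-0.5, 0.6, -0.6]
opening: 0.0407
gripper_force: 0.0
```

```bash
python3 - <<'E'
from plant import ctrl
from h import *
o=ctrl.get_obs();print(o["tool_pos"],o["opening"])
for n in("scene","top"):
    s=ctrl.snapshot(n); np.savez(f"{n}1.npz",**s)
S,T=load("scene1"),load("top1")
c=np.zeros((500,780,3),np.uint8)
def put(s,x,y,w,h,k,X,Y): c[Y:Y+h*k,X:X+w*k]=cv2.resize(s["img"][y:y+h,x:x+w,::-1],None,fx=k,fy=k,interpolation=cv2.INTER_CUBIC)
put(T,280,150,130,80,6,0,0) if 0 else put(T,280,145,95,60,8,0,0)
cv2.imwrite("pics/c2.png",c)
E
```

```text
[ 0.51996401 -0.24148552  0.19043978] 0.04071218832283504
```

View pics/c2.png

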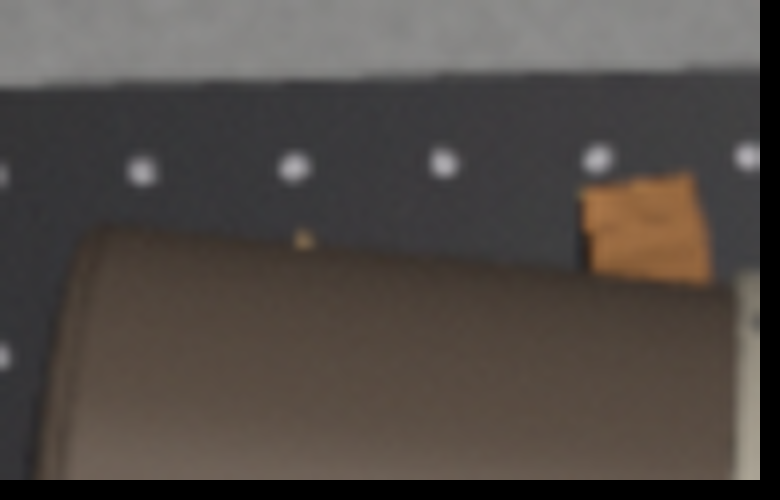

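The brown offcut's corners are at crop (585,190) and (692,175), the same as before, so it has not moved. I'll retry with enough closing time.

In the tool's units: -12 cm / 40 = -0.3, 10.2 cm / 40 = 0.255.

Request:
send_rows(plan=[[[-0.1, 0.075, 0.05, 0, 0, 0], [-0.175, 0.15, 0.075, 0, 0, 0], [-0.25, 0.225, 0.1, 0, 0, 0], [-0.3, 0.255, 0.15, 0, 0, 0], [-0.3, 0.255, 0.175, 0, 0, 0], [-0.3, 0.255, 0.175, 0, 0, 0], [-0.3, 0.255, 0.175, 0, 0, 0]]])

```text
clock: 4.12
tool_pos: [0.627, -0.1189, 0.1183]
orientation: [180.0, -0.2, -171.3]
force: [0.1, -0.2, 0.2]
opening: 0.087
gripper_force: 0.0
```

In the tool's units: 10.1 cm / 40 = 0.2525, 8 cm / 40 = 0.2.

Request:
send_rows(plan=[[[0, 0, 0.075, 0, 0, 0], [0, 0, 0.15, 0, 0, 0], [0, 0, 0.2, 0, 0, 0], [0, 0, 0.2525, 0, 0, 0], [0, 0, 0.2525, 0, 0, 0], [0, 0, 0.2525, 0, 0, 0]]])

```text
clock: 4.62
tool_pos: [0.6269, -0.1206, 0.0191]
orientation: [-180.0, -0.1, -171.4]
force: [-0.8, -0.3, 0.8]
opening: 0.0882
gripper_force: 0.0
```

Request:
send_rows(plan=[[[0, 0, 0, 0, 0, 0], [0, 0, 0, 0, 0, 0], [0, 0, 0, 0, 0, 0], [0, 0, 0, 0, 0, 0], [0, 0, 0, 0, 0, 0], [0, 0, 0, 0, 0, 0], [0, 0, 0, 0, 0, 0], [0, 0, 0, 0, 0, 0]]], fingers=0)

```text
clock: 5.28
tool_pos: [0.6273, -0.1198, 0.0186]
orientation: [180.0, -0.0, -171.4]
force: [0.1, -1.0, 0.1]
opening: 0.0398
gripper_force: 0.0
```

Request:
send_rows(plan=[[[0, 0, 0, 0, 0, 0], [0, 0, 0, 0, 0, 0], [0, 0, 0, 0, 0, 0], [0, 0, 0, 0, 0, 0], [0, 0, 0, 0, 0, 0]]])

```text
clock: 5.7
tool_pos: [0.6273, -0.1198, 0.0186]
orientation: [180.0, -0.0, -171.4]
force: [-0.8, 0.5, 0.2]
opening: 0.0354
gripper_force: 30.0
```

Request:
send_rows(plan=[[[0, 0, -0.075, 0, 0, 0], [0, 0, -0.15, 0, 0, 0], [0, 0, -0.25, 0, 0, 0], [0, 0, -0.325, 0, 0, 0], [0, 0, -0.375, 0, 0, 0], [0, 0, -0.375, 0, 0, 0]]])

```text
clock: 6.2
tool_pos: [0.6299, -0.1201, 0.1743]
orientation: [-179.9, 0.5, -171.3]
force: [0.4, -0.0, 0.7]
opening: 0.0356
gripper_force: 30.0
```

In the tool's units: 26 cm / 40 = 0.65, 23 cm / 40 = 0.575.

Request:
send_rows(plan=[[[0.1, -0.05, 0, 0, 0, 0], [0.2, -0.1, 0, 0, 0, 0], [0.3, -0.15, 0, 0, 0, 0], [0.4, -0.2, 0, 0, 0, 0], [0.5, -0.25, 0, 0, 0, 0], [0.575, -0.2875, 0, 0, 0, 0], [0.65, -0.325, 0, 0, 0, 0], [0.65, -0.325, 0, 0, 0, 0]]])

```text
clock: 6.87
tool_pos: [0.3841, -0.2891, 0.1681]
orientation: [179.9, -0.1, -171.6]
force: [0.0, 0.9, -0.4]
opening: 0.036
gripper_force: 30.0
```

In the tool's units: 11.5 cm / 40 = 0.2875, 9 cm / 40 = 0.225.

Request:
send_rows(plan=[[[0, 0, 0.075, 0, 0, 0], [0, 0, 0.15, 0, 0, 0], [0, 0, 0.225, 0, 0, 0], [0, 0, 0.2875, 0, 0, 0], [0, 0, 0.2875, 0, 0, 0], [0, 0, 0.2875, 0, 0, 0]]])

```text
clock: 7.37
tool_pos: [0.3887, -0.2873, 0.0528]
orientation: [179.9, -0.2, -171.4]
force: [-0.7, -0.5, 0.2]
opening: 0.0359
gripper_force: 30.0
```

Request:
send_rows(plan=[[[0, 0, 0, 0, 0, 0], [0, 0, 0, 0, 0, 0], [0, 0, 0, 0, 0, 0], [0, 0, 0, 0, 0, 0]]], fingers=0.6)

```text
clock: 7.7
tool_pos: [0.3906, -0.2876, 0.0548]
orientation: [-179.9, 0.1, -171.3]
force: [0.1, 0.3, -0.2]
opening: 0.0513
gripper_force: 0.0
```

Request:
send_rows(plan=[[[0, 0, -0.075, 0, 0, 0], [0, 0, -0.15, 0, 0, 0], [0, 0, -0.225, 0, 0, 0], [0, 0, -0.2875, 0, 0, 0], [0, 0, -0.2875, 0, 0, 0]]])

```text
clock: 8.12
tool_pos: [0.3927, -0.2887, 0.1746]
orientation: [-179.7, 0.5, -171.3]
force: [-0.1, -2.0, 0.4]
opening: 0.0528
gripper_force: 0.0
```

In the tool's units: -13 cm / 40 = -0.325, 12.7 cm / 40 = 0.3175, -57 degrees / 180 = -0.3167.

Request:
send_rows(plan=[[[-0.325, 0.3175, 0, 0, 0, -0.3167], [-0.325, 0.3175, 0, 0, 0, -0.3167], [-0.325, 0.3175, 0, 0, 0, -0.3167], [-0.325, 0.3175, 0, 0, 0, -0.3167], [-0.325, 0.3175, 0, 0, 0, -0.3167], [-0.325, 0.3175, 0, 0, 0, -0.3167], [-0.325, 0.3175, 0, 0, 0, -0.3167], [-0.325, 0.3175, 0, 0, 0, -0.3167]]], fingers=1)

```text
clock: 8.78
tool_pos: [0.4995, -0.1416, 0.1689]
orientation: [-180.0, 0.0, -113.9]
force: [-0.4, 0.2, 0.0]
opening: 0.0872
gripper_force: 0.0
```

In the tool's units: -57 degrees / 180 = -0.3167.

Request:
send_rows(plan=[[[0, 0, 0, 0, 0, -0.3167], [0, 0, 0, 0, 0, -0.3167], [0, 0, 0, 0, 0, -0.3167], [0, 0, 0, 0, 0, -0.3167], [0, 0, 0, 0, 0, -0.3167], [0, 0, 0, 0, 0, -0.3167], [0, 0, 0, 0, 0, -0.3167], [0, 0, 0, 0, 0, -0.3167]]])

```text
clock: 9.45
tool_pos: [0.4993, -0.1423, 0.1691]
orientation: [-179.9, -0.0, -57.0]
force: [-0.3, -0.2, -0.4]
opening: 0.0876
gripper_force: 0.0
```

```bash
python3 - <<'E'
from plant import ctrl
from h import *
np.set_printoptions(precision=4,suppress=True)
for n in("scene","top"):
    s=ctrl.snapshot(n); np.savez(f"{n}2.npz",**s)
o=ctrl.get_obs();p=o["tool_pos"];print(p,o["orientation"],o["joint_pos"])
y=o["orientation"][2]
deltas((*p,y),[(.607,.009,.09,-54.6),(.607,.009,.018,-54.6)])
S,T=load("scene2"),load("top2")
c=np.zeros((480,800,3),np.uint8)
c[:400,:320]=cv2.resize(S["img"][190:290,150:230,::-1],None,fx=4,fy=4); c[:400,330:790]=cv2.resize(T["img"][145:145+100,275:275+115,::-1],None,fx=4,fy=4)
c=np.vstack([c[:400]])
cv2.imwrite("pics/c3.png",c)
E
```

```text
[ 0.4993 -0.1423  0.169 ] [-179.9477   -0.024   -57.2367] [  5.7733   8.5565 -23.581   -0.0028 -57.805   26.9915]
(0.607, 0.009, 0.09, -54.6) -> [ -6.89 -17.24   7.9 ] [-0.   0.  -2.6] rows 4.8
(0.607, 0.009, 0.018, -54.6) -> [ 0.  -0.   7.2] [0. 0. 0.] rows 1.7
```

View pics/c3.png

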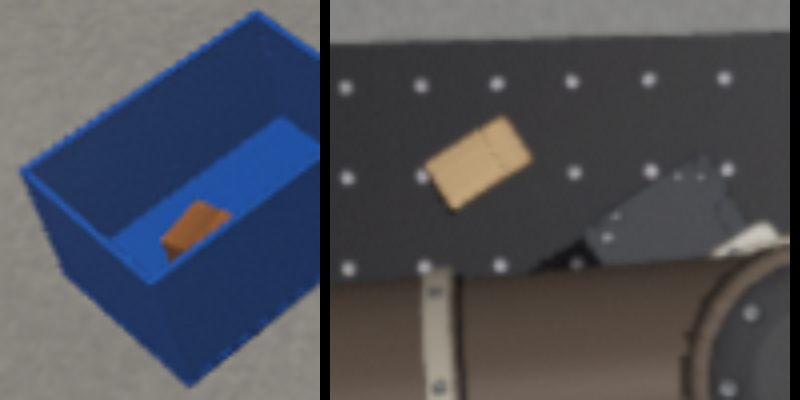

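The brown offcut is in the bin at left-crop (195,225). The pale one is untouched at right-crop (478,163). Next is the pale one.

In the tool's units: -17.2 cm / 40 = -0.43, 7.9 cm / 40 = 0.1975, -2.6 degrees / 180 = -0.0144.

Request:
send_rows(plan=[[[-0.0375, -0.0875, 0.0375, 0, 0, -0.0144], [-0.075, -0.175, 0.075, 0, 0, -0.0144], [-0.11, -0.2625, 0.125, 0, 0, -0.0144], [-0.145, -0.35, 0.15, 0, 0, -0.0144], [-0.1725, -0.43, 0.1975, 0, 0, -0.0144], [-0.1725, -0.43, 0.1975, 0, 0, -0.0144], [-0.1725, -0.43, 0.1975, 0, 0, -0.0144]]])

```text
clock: 10.13
tool_pos: [0.6068, 0.0099, 0.0879]
orientation: [179.9, 0.1, -54.9]
force: [-1.0, -0.7, -0.5]
opening: 0.0881
gripper_force: 0.0
```

In the tool's units: 7.2 cm / 40 = 0.18, 5 cm / 40 = 0.125.

Request:
send_rows(plan=[[[0, 0, 0.0625, 0, 0, 0], [0, 0, 0.125, 0, 0, 0], [0, 0, 0.18, 0, 0, 0], [0, 0, 0.18, 0, 0, 0], [0, 0, 0.18, 0, 0, 0]]])

```text
clock: 10.55
tool_pos: [0.6061, 0.0077, 0.0177]
orientation: [179.9, 0.0, -54.9]
force: [-0.5, -0.2, 0.5]
opening: 0.0877
gripper_force: 0.0
```

Request:
send_rows(plan=[[[0, 0, 0, 0, 0, 0], [0, 0, 0, 0, 0, 0], [0, 0, 0, 0, 0, 0], [0, 0, 0, 0, 0, 0], [0, 0, 0, 0, 0, 0], [0, 0, 0, 0, 0, 0], [0, 0, 0, 0, 0, 0], [0, 0, 0, 0, 0, 0]]], fingers=0)

```text
clock: 11.22
tool_pos: [0.6068, 0.0086, 0.0176]
orientation: [180.0, 0.0, -54.8]
force: [-0.2, -0.5, -0.2]
opening: 0.0401
gripper_force: 0.0
```

Request:
send_rows(plan=[[[0, 0, 0, 0, 0, 0], [0, 0, 0, 0, 0, 0], [0, 0, 0, 0, 0, 0], [0, 0, 0, 0, 0, 0], [0, 0, 0, 0, 0, 0]]])

```text
clock: 11.63
tool_pos: [0.6068, 0.0086, 0.0176]
orientation: [-180.0, 0.0, -54.8]
force: [-0.6, 0.5, 0.5]
opening: 0.0339
gripper_force: 29.8
```

In the tool's units: -15 cm / 40 = -0.375, -13 cm / 40 = -0.325.

Request:
send_rows(plan=[[[0, 0, -0.075, 0, 0, 0], [0, 0, -0.15, 0, 0, 0], [0, 0, -0.25, 0, 0, 0], [0, 0, -0.325, 0, 0, 0], [0, 0, -0.375, 0, 0, 0], [0, 0, -0.375, 0, 0, 0]]])

```text
clock: 12.13
tool_pos: [0.6095, 0.0089, 0.1731]
orientation: [-179.6, -0.2, -54.7]
force: [0.6, 0.2, 0.1]
opening: 0.0336
gripper_force: 29.8
```

Request:
send_rows(plan=[[[0.02, 0.0975, 0, 0, 0, 0], [0.0425, 0.195, 0, 0, 0, 0], [0.0625, 0.2925, 0, 0, 0, 0], [0.085, 0.39, 0, 0, 0, 0], [0.1075, 0.4875, 0, 0, 0, 0], [0.13, 0.585, 0, 0, 0, 0], [0.15, 0.6825, 0, 0, 0, 0], [0.17, 0.77, 0, 0, 0, 0]]])

```text
clock: 12.8
tool_pos: [0.3923, -0.2257, 0.1673]
orientation: [180.0, 0.0, -54.8]
force: [0.7, -1.0, -0.8]
opening: 0.034
gripper_force: 29.8
```

In the tool's units: 11 cm / 40 = 0.275, 8 cm / 40 = 0.2.

Request:
send_rows(plan=[[[0, 0, 0, 0, 0, 0], [0, 0, 0.05, 0, 0, 0], [0, 0, 0.125, 0, 0, 0], [0, 0, 0.2, 0, 0, 0], [0, 0, 0.275, 0, 0, 0], [0, 0, 0.275, 0, 0, 0], [0, 0, 0.275, 0, 0, 0]]])

```text
clock: 13.38
tool_pos: [0.3932, -0.2246, 0.0567]
orientation: [179.8, 0.2, -54.8]
force: [1.8, -0.1, -0.2]
opening: 0.0339
gripper_force: 29.8
```

Request:
send_rows(plan=[[[0, 0, 0, 0, 0, 0], [0, 0, 0, 0, 0, 0], [0, 0, 0, 0, 0, 0], [0, 0, 0, 0, 0, 0]]], fingers=0.6)

```text
clock: 13.72
tool_pos: [0.3954, -0.2248, 0.0589]
orientation: [-179.9, -0.1, -54.7]
force: [0.1, 0.1, 0.8]
opening: 0.0512
gripper_force: 0.0
```

In the tool's units: -18 cm / 40 = -0.45, -16 cm / 40 = -0.4.

Request:
send_rows(plan=[[[0, 0, -0.1, 0, 0, 0], [0, 0, -0.2, 0, 0, 0], [0, 0, -0.3, 0, 0, 0], [0, 0, -0.4, 0, 0, 0], [0, 0, -0.45, 0, 0, 0], [0, 0, -0.45, 0, 0, 0]]])

```text
clock: 14.22
tool_pos: [0.3971, -0.2255, 0.2439]
orientation: [-179.6, -0.5, -54.7]
force: [0.4, -0.6, -0.2]
opening: 0.0525
gripper_force: 0.0
```

```bash
python3 - <<'E'
from plant import ctrl
from h import *
np.set_printoptions(precision=4,suppress=True)
s=ctrl.snapshot("scene")
o=ctrl.get_obs();p=o["tool_pos"];print(p,o["orientation"],o["opening"])
c=np.radians(1.83);B=lambda x,y:np.array([.6024,-.0056])+np.array([x*np.cos(c)-y*np.sin(c),x*np.sin(c)+y*np.cos(c)])/1000
q=B(-32,140);e=B(-32,216);print(q,e,B(53,180),B(-53,180))
deltas((*p,o["orientation"][2]),[(*q,.22,1.8),(*q,.112,1.8)])
cv2.imwrite("pics/c4.png",cv2.resize(s["img"][180:300,140:270,::-1],None,fx=4,fy=4))
E
```

```text
[ 0.3959 -0.2249  0.2411] [-179.6988   -0.2804  -54.7474] 0.05256259116068238
[0.5659 0.1333] [0.5635 0.2093] [0.6496 0.176 ] [0.5437 0.1726]
(np.float64(0.5659455474225598), np.float64(0.13330670569587041), 0.22, 1.8) -> [-19.44 -34.56   2.11] [ -0.    0.  -56.5] rows 9.5
(np.float64(0.5659455474225598), np.float64(0.13330670569587041), 0.112, 1.8) -> [ 0.  -0.  10.8] [0. 0. 0.] rows 2.6
```

View pics/c4.png

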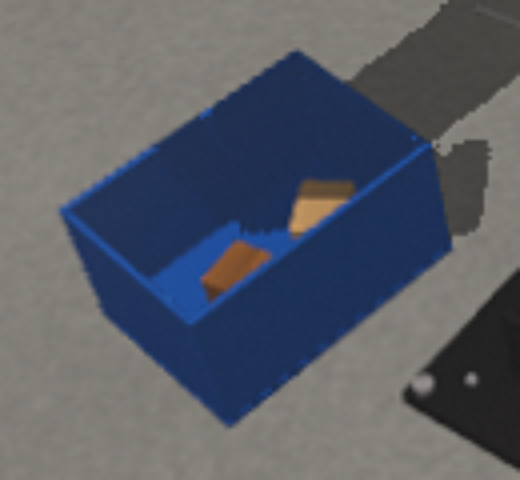

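Both offcuts are in the bin: brown at crop (235,268), pale at (320,207). Next is the catch.

In the tool's units: -21 cm / 40 = -0.525, -17.5 cm / 40 = -0.4375.

Request:
send_rows(plan=[[[-0.05, -0.0875, 0, 0, 0, 0], [-0.1, -0.175, 0, 0, 0, 0], [-0.15, -0.2625, 0, 0, 0, 0], [-0.2, -0.35, 0, 0, 0, 0], [-0.25, -0.4375, 0, 0, 0, 0], [-0.3, -0.525, 0, 0, 0, 0], [-0.3, -0.525, 0, 0, 0, 0]]], fingers=0)

```text
clock: 14.85
tool_pos: [0.4989, -0.0008, 0.2368]
orientation: [-180.0, 0.0, -54.5]
force: [0.9, 0.2, 0.4]
opening: 0.0112
gripper_force: 0.0
```

In the tool's units: -13.6 cm / 40 = -0.34, -10.2 cm / 40 = -0.255, -56 degrees / 180 = -0.3111.

Request:
send_rows(plan=[[[-0.05, -0.085, 0.0125, 0, 0, -0.0389], [-0.1, -0.17, 0.025, 0, 0, -0.0778], [-0.15, -0.255, 0.0375, 0, 0, -0.1167], [-0.185, -0.34, 0.05, 0, 0, -0.1556], [-0.185, -0.34, 0.05, 0, 0, -0.1944], [-0.185, -0.34, 0.05, 0, 0, -0.2333], [-0.185, -0.34, 0.05, 0, 0, -0.2722], [-0.185, -0.34, 0.05, 0, 0, -0.3111]]])

```text
clock: 15.52
tool_pos: [0.5646, 0.1335, 0.2164]
orientation: [180.0, 0.1, 1.6]
force: [0.5, -0.7, -0.0]
opening: -0.0001
gripper_force: 0.0
```

```bash
python3 - <<'E'
from plant import ctrl
from h import *
np.set_printoptions(precision=4,suppress=True)
for n in("scene","top"):
    s=ctrl.snapshot(n); np.savez(f"{n}3.npz",**s)
o=ctrl.get_obs();p=o["tool_pos"];print(p,o["orientation"],o["opening"])
deltas((*p,o["orientation"][2]),[(.566,.133,.112,1.8)])
cv2.imwrite("pics/c5.png",cv2.resize(load("scene3")["img"][95:215,310:450,::-1],None,fx=5,fy=5,interpolation=2)[:598])
E
```

```text
[0.5646 0.1333 0.2167] [179.9699   0.0809   1.3749] 0.0005017654768465565
(0.566, 0.133, 0.112, 1.8) -> [ 0.14  0.03 10.47] [-0.   0.  -0.4] rows 2.5
```

View pics/c5.png

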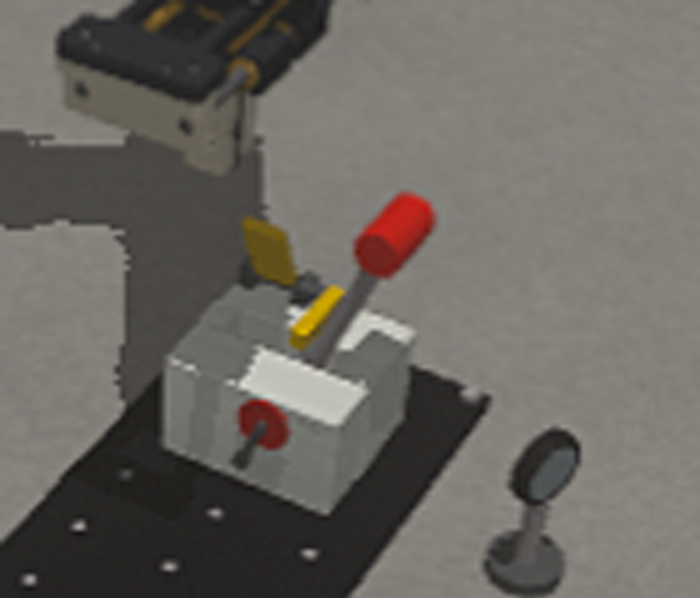

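The closed fingertips hang near crop (220,170), in front of the yellow tab at (270,250). The lever at (395,235) is clear of the gripper body. I'll descend, then push towards +y (tool −y).

In the tool's units: 10.4 cm / 40 = 0.26, 9 cm / 40 = 0.225, -0.4 degrees / 180 = -0.0022.

Request:
send_rows(plan=[[[0.0025, 0, 0.075, 0, 0, -0.0022], [0.0025, 0, 0.15, 0, 0, -0.0022], [0.0025, 0, 0.225, 0, 0, -0.0022], [0.0025, 0, 0.26, 0, 0, -0.0022], [0.0025, 0, 0.26, 0, 0, -0.0022], [0.0025, 0, 0.26, 0, 0, -0.0022]]])

```text
clock: 16.12
tool_pos: [0.5658, 0.133, 0.1131]
orientation: [179.9, 0.1, 1.5]
force: [-0.1, 0.3, 1.2]
opening: 0.0004
gripper_force: 0.0
```

In the tool's units: -5.8 cm / 40 = -0.145, -5.2 cm / 40 = -0.13.

Request:
send_rows(plan=[[[0, -0.025, 0, 0, 0, 0], [0, -0.05, 0, 0, 0, 0], [0, -0.0675, 0, 0, 0, 0], [0, -0.085, 0, 0, 0, 0], [0, -0.1, 0, 0, 0, 0], [0, -0.115, 0, 0, 0, 0], [0, -0.13, 0, 0, 0, 0], [0, -0.145, 0, 0, 0, 0]]])

```text
clock: 16.78
tool_pos: [0.5645, 0.192, 0.1137]
orientation: [-180.0, -0.0, 1.6]
force: [0.5, -1.0, 0.7]
opening: 0.0002
gripper_force: 0.8
```

In the tool's units: -1.6 cm / 40 = -0.04, -1.3 cm / 40 = -0.0325.

Request:
send_rows(plan=[[[0, -0.0125, 0, 0, 0, 0], [0, -0.0225, 0, 0, 0, 0], [0, -0.0325, 0, 0, 0, 0], [0, -0.04, 0, 0, 0, 0], [0, -0.04, 0, 0, 0, 0], [0, -0.04, 0, 0, 0, 0]]])

```text
clock: 17.28
tool_pos: [0.5641, 0.2079, 0.1135]
orientation: [-180.0, -0.0, 1.6]
force: [0.4, -2.0, 0.5]
opening: 0.0003
gripper_force: 0.0
```

```bash
python3 - <<'E'
from plant import ctrl
from h import *
s=ctrl.snapshot("scene"); np.savez("scene4.npz",**s); o=ctrl.get_obs();print(o["tool_pos"],o["force"])
cv2.imwrite("pics/c6.png",cv2.resize(s["img"][95:215,310:450,::-1],None,fx=5,fy=5,interpolation=2)[:598])
E
```

```text
[0.56416913 0.20785505 0.11357638] [0.48728807 0.28709782 1.06372617]
```

View pics/c6.png

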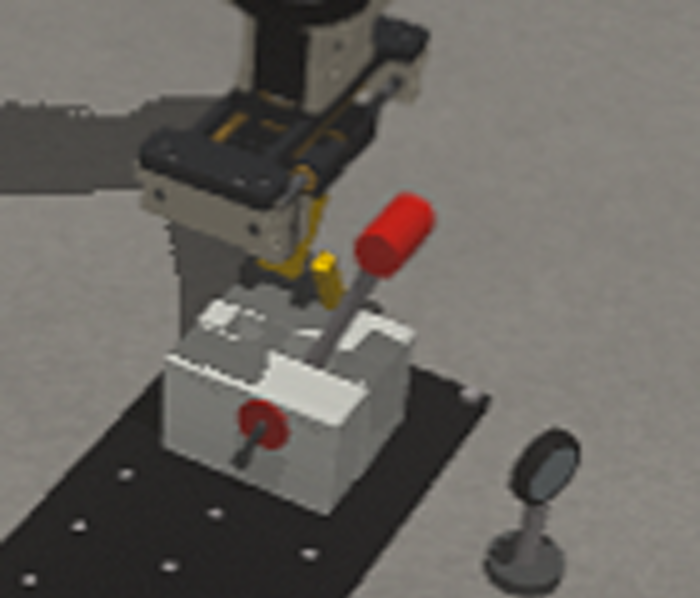

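The bar at crop (327,280) is almost upright. I'll push on gently to the stop.

In the tool's units: -0.4 cm / 40 = -0.01, -0.2 cm / 40 = -0.005.

Request:
send_rows(plan=[[[0, -0.005, 0, 0, 0, 0], [0, -0.01, 0, 0, 0, 0], [0, -0.01, 0, 0, 0, 0], [0, -0.01, 0, 0, 0, 0]]])

```text
clock: 17.67
tool_pos: [0.5639, 0.2114, 0.1136]
orientation: [-180.0, -0.0, 1.6]
force: [-0.3, -1.3, 1.4]
opening: 0.0006
gripper_force: 0.6
```

In the tool's units: -0.4 cm / 40 = -0.01, -0.2 cm / 40 = -0.005.

Request:
send_rows(plan=[[[0, -0.005, 0, 0, 0, 0], [0, -0.01, 0, 0, 0, 0], [0, -0.01, 0, 0, 0, 0], [0, -0.01, 0, 0, 0, 0]]])

```text
clock: 18.0
tool_pos: [0.5638, 0.2157, 0.1136]
orientation: [-180.0, -0.0, 1.7]
force: [-0.4, -0.6, 1.4]
opening: 0.0005
gripper_force: 0.6
```

```bash
python3 - <<'E'
from plant import ctrl
from h import *
o=ctrl.get_obs();print(o["tool_pos"],o["force"])
c=np.radians(1.83)
def B(x,y,z): return [.6024+(x*np.cos(c)-y*np.sin(c))/1000,-.0056+(x*np.sin(c)+y*np.cos(c))/1000,z/1000]
s=ctrl.snapshot("scene")
hs=cv2.cvtColor(s["img"],cv2.COLOR_RGB2HSV); m=cv2.inRange(hs,(22,120,60),(32,255,255)); m[:,:366]=0
for k in cv2.findContours(m[:,:400],0,2)[0]:
    if cv2.contourArea(k)>8: r=cv2.minAreaRect(k);print(r,cv2.boundingRect(k))
for a in (1.0,1.2,1.4): # bar end centre at catch angle a
    print(a,proj(s,[B(8,216-46*np.cos(a),92+46*np.sin(a)),B(8,216-20*np.cos(a),92+20*np.sin(a))]).round(1).tolist())
E
```

```text
[0.56381949 0.21566165 0.11359913] [-0.40574807 -0.5551185   1.41484407]
((376.0, 149.5), (13.0, 4.0), 90.0) (374, 143, 5, 14)
((370.5000305175781, 141.5), (4.846154689788818, 17.307695388793945), 22.61986541748047) (366, 134, 10, 16)
1.0 [[374.3, 149.3], [375.9, 152.9]]
1.2 [[375.8, 146.5], [376.6, 151.7]]
1.4 [[377.3, 144.2], [377.2, 150.7]]
```

Request:
send_rows(plan=[[[0, -0.005, 0, 0, 0, 0], [0, -0.01, 0, 0, 0, 0], [0, -0.01, 0, 0, 0, 0], [0, -0.01, 0, 0, 0, 0]]])

```text
clock: 18.38
tool_pos: [0.5638, 0.2197, 0.1136]
orientation: [-180.0, -0.0, 1.7]
force: [-0.5, -1.0, 0.3]
opening: 0.0002
gripper_force: 0.5
```

In the tool's units: -0.4 cm / 40 = -0.01, -0.2 cm / 40 = -0.005.

Request:
send_rows(plan=[[[0, -0.005, 0, 0, 0, 0], [0, -0.01, 0, 0, 0, 0], [0, -0.01, 0, 0, 0, 0], [0, -0.01, 0, 0, 0, 0]]])

```text
clock: 18.72
tool_pos: [0.5636, 0.2223, 0.1138]
orientation: [179.9, 0.0, 1.6]
force: [0.5, -7.3, 3.0]
opening: 0.0006
gripper_force: 3.2
```

The stop was reached, with force rising to 7 N. Now retreat and go above the grip with the fingers open.

In the tool's units: -14.5 cm / 40 = -0.3625, -12 cm / 40 = -0.3.

Request:
send_rows(plan=[[[0, 0.05, 0, 0, 0, 0], [0, 0.05, -0.025, 0, 0, 0], [0, 0.05, -0.125, 0, 0, 0], [0, 0.05, -0.225, 0, 0, 0], [0, 0.05, -0.3, 0, 0, 0], [0, 0.05, -0.3625, 0, 0, 0], [0, 0.05, -0.3625, 0, 0, 0]]])

```text
clock: 19.3
tool_pos: [0.5668, 0.205, 0.2654]
orientation: [-179.7, -0.5, 1.7]
force: [0.8, 0.7, 1.0]
opening: 0.0007
gripper_force: 0.0
```

In the tool's units: 8.4 cm / 40 = 0.21, 6 cm / 40 = 0.15.

Request:
send_rows(plan=[[[0.05, 0.0175, 0, 0, 0, 0], [0.1, 0.035, 0, 0, 0, 0], [0.15, 0.0525, 0, 0, 0, 0], [0.21, 0.07, 0, 0, 0, 0], [0.21, 0.07, 0, 0, 0, 0], [0.21, 0.07, 0, 0, 0, 0], [0.21, 0.07, 0, 0, 0, 0], [0.21, 0.07, 0, 0, 0, 0]]], fingers=1)

```text
clock: 19.97
tool_pos: [0.6484, 0.1782, 0.2587]
orientation: [-180.0, -0.0, 1.7]
force: [0.4, -0.0, 0.4]
opening: 0.0483
gripper_force: 0.0
```

Request:
send_rows(plan=[[[0, 0, 0, 0, 0, 0], [0, 0, 0, 0, 0, 0], [0, 0, 0, 0, 0, 0], [0, 0, 0, 0, 0, 0], [0, 0, 0, 0, 0, 0], [0, 0, 0, 0, 0, 0]]])

```text
clock: 20.47
tool_pos: [0.6488, 0.1779, 0.2587]
orientation: [-180.0, -0.0, 1.6]
force: [0.5, -0.2, 0.4]
opening: 0.0856
gripper_force: 0.0
```

```bash
python3 - <<'E'
from plant import ctrl
from h import *
o=ctrl.get_obs();p=o["tool_pos"];print(p,o["orientation"],o["opening"])
deltas((*p,o["orientation"][2]),[(.649,.1765,.160,1.8)])
s=ctrl.snapshot("scene"); hs=cv2.cvtColor(s["img"],cv2.COLOR_RGB2HSV); m=cv2.inRange(hs,(0,170,80),(6,255,255))|cv2.inRange(hs,(174,170,80),(180,255,255))
for k in cv2.findContours(m[:200],0,2)[0]:
    if cv2.contourArea(k)>20: print(cv2.minAreaRect(k))
cv2.imwrite("pics/c7.png",cv2.resize(s["img"][95:215,310:450,::-1],None,fx=5,fy=5,interpolation=2)[:598])
E
```

```text
[0.64883547 0.17786489 0.25867096] [-1.79997278e+02 -4.60591452e-03  1.64707684e+00] 0.0856104849535224
(0.649, 0.1765, 0.16, 1.8) -> [0.01 0.14 9.87] [ 0.   0.  -0.2] rows 2.4
((388.2235107421875, 141.4058837890625), (9.761871337890625, 17.029041290283203), 40.60129928588867)
```

View pics/c7.png

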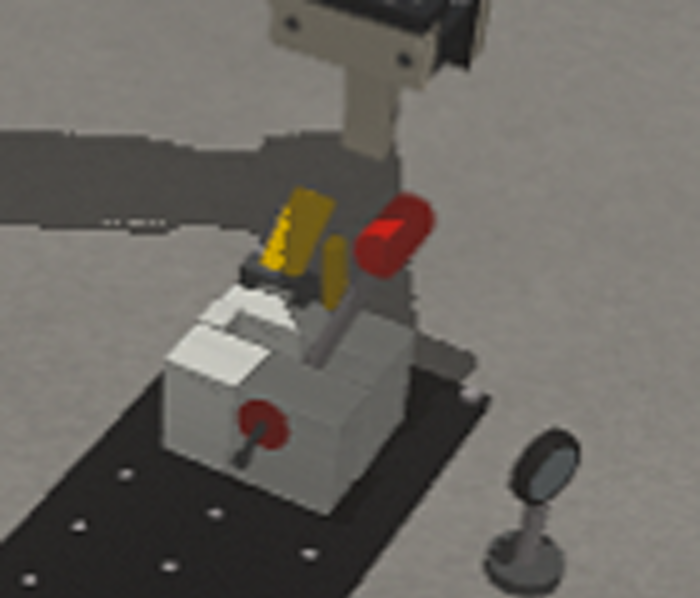

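The catch stands back: its bar is upright at crop (335,270) and its tab leans to +y at (300,230). The lever grip is still at (395,235). I'll descend and pinch it.

In the tool's units: 9.8 cm / 40 = 0.245, 8 cm / 40 = 0.2.

Request:
send_rows(plan=[[[0, 0.0025, 0.075, 0, 0, 0], [0, 0.0025, 0.15, 0, 0, 0], [0, 0.0025, 0.2, 0, 0, 0], [0, 0.0025, 0.245, 0, 0, 0], [0, 0.0025, 0.245, 0, 0, 0], [0, 0.0025, 0.245, 0, 0, 0]]])

```text
clock: 21.02
tool_pos: [0.6487, 0.1765, 0.16]
orientation: [179.9, 0.1, 1.6]
force: [-0.0, 0.1, 1.5]
opening: 0.0878
gripper_force: 0.0
```

Request:
send_rows(plan=[[[0, 0, 0, 0, 0, 0], [0, 0, 0, 0, 0, 0], [0, 0, 0, 0, 0, 0], [0, 0, 0, 0, 0, 0], [0, 0, 0, 0, 0, 0], [0, 0, 0, 0, 0, 0], [0, 0, 0, 0, 0, 0], [0, 0, 0, 0, 0, 0]]], fingers=0)

```text
clock: 21.68
tool_pos: [0.6489, 0.177, 0.1607]
orientation: [-180.0, -0.0, 1.6]
force: [-0.5, 0.6, 1.0]
opening: 0.0437
gripper_force: 30.0
```

Request:
send_rows(plan=[[[0, 0, 0, 0, 0, 0], [0, 0, 0, 0, 0, 0], [0, 0, 0, 0, 0, 0], [0, 0, 0, 0, 0, 0]]])

```text
clock: 22.02
tool_pos: [0.649, 0.177, 0.1607]
orientation: [-180.0, -0.0, 1.6]
force: [-0.2, 2.3, 2.2]
opening: 0.0439
gripper_force: 30.0
```

```bash
python3 - <<'E'
import numpy as np
for t in np.linspace(0,.7,15)[1:]:
    print(round(t,2), "x cm",round(15.5*(np.sin(.35-t)-np.sin(.35)),2),"tool z cm",round(-15.5*(np.cos(.35-t)-np.cos(.35)),2))
E
```

```text
0.05 x cm -0.73 tool z cm -0.25
0.1 x cm -1.48 tool z cm -0.46
0.15 x cm -2.24 tool z cm -0.63
0.2 x cm -3.0 tool z cm -0.77
0.25 x cm -3.77 tool z cm -0.86
0.3 x cm -4.54 tool z cm -0.92
0.35 x cm -5.31 tool z cm -0.94
0.4 x cm -6.09 tool z cm -0.92
0.45 x cm -6.86 tool z cm -0.86
0.5 x cm -7.63 tool z cm -0.77
0.55 x cm -8.39 tool z cm -0.63
0.6 x cm -9.15 tool z cm -0.46
0.65 x cm -9.9 tool z cm -0.25
0.7 x cm -10.63 tool z cm -0.0
```

The grip is pinched at 44 mm. Pulling along the arc.

In the tool's units: -5.3 cm / 40 = -0.1325, -0.94 cm / 40 = -0.0235.

Request:
send_rows(plan=[[[-0.0175, 0, -0.0063, 0, 0, 0], [-0.0375, 0, -0.0115, 0, 0, 0], [-0.055, 0, -0.0158, 0, 0, 0], [-0.075, 0, -0.0193, 0, 0, 0], [-0.095, 0, -0.0215, 0, 0, 0], [-0.1125, 0, -0.023, 0, 0, 0], [-0.1325, 0, -0.0235, 0, 0, 0], [-0.1325, 0, -0.0235, 0, 0, 0]]])

```text
clock: 22.68
tool_pos: [0.5965, 0.1755, 0.1706]
orientation: [-179.9, -0.2, 1.7]
force: [6.3, 0.9, -2.5]
opening: 0.0439
gripper_force: 30.0
```

In the tool's units: -5.2 cm / 40 = -0.13, -4.6 cm / 40 = -0.115.

Request:
send_rows(plan=[[[-0.02, 0, 0.0005, 0, 0, 0], [-0.0375, 0, 0.002, 0, 0, 0], [-0.0575, 0, 0.0043, 0, 0, 0], [-0.0775, 0, 0.0078, 0, 0, 0], [-0.095, 0, 0.012, 0, 0, 0], [-0.115, 0, 0.0173, 0, 0, 0], [-0.13, 0, 0.0225, 0, 0, 0], [-0.13, 0, 0.0225, 0, 0, 0]]])

```text
clock: 23.35
tool_pos: [0.5458, 0.174, 0.163]
orientation: [-179.9, -0.3, 1.7]
force: [5.5, -2.0, 5.3]
opening: 0.0437
gripper_force: 30.0
```

```bash
python3 - <<'E'
from plant import ctrl
from h import *
o=ctrl.get_obs();p=o["tool_pos"];print(p,o["opening"],o["gripper_force"],o["force"])
s=ctrl.snapshot("scene")
print(np.degrees(0)+.35-np.arctan2(p[0]-.5966,p[2]+.019-.032), proj(s,p+[0,0,.019]))
cv2.imwrite("pics/c8.png",cv2.resize(s["img"][95:215,310:450,::-1],None,fx=5,fy=5,interpolation=2)[:598])
E
```

```text
[0.54577783 0.17400146 0.16301023] 0.043666813308659444 29.99984085559845 [ 5.52144576 -1.98238251  5.33789824]
0.6766547299334577 [[354.9007368  128.84106935]]
```

View pics/c8.png

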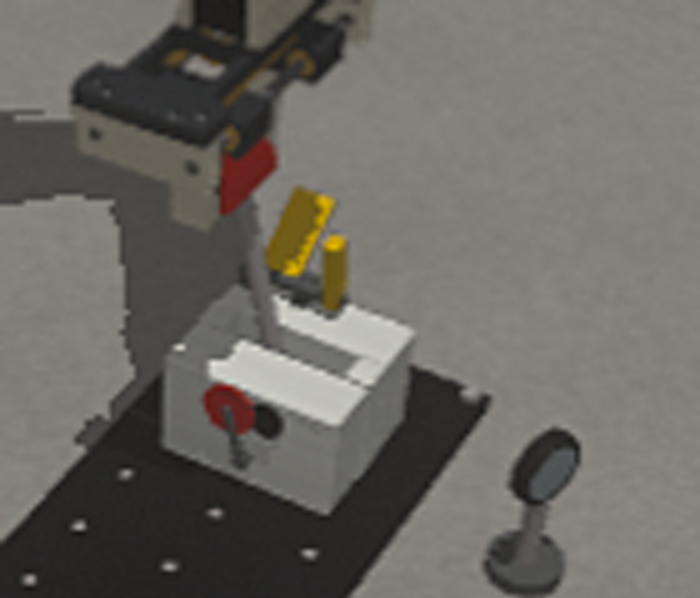

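The lever is over, at about 0.68 rad: its stem leans towards the robot at crop (260,270) and the red grip is between the fingers at (245,175). The catch is still back at (335,270). I'll ease on 2 mm and hold.

In the tool's units: -0.2 cm / 40 = -0.005, 0.05 cm / 40 = 0.0013.

Request:
send_rows(plan=[[[-0.005, 0, 0.0013, 0, 0, 0], [-0.005, 0, 0.0013, 0, 0, 0], [-0.005, 0, 0.0013, 0, 0, 0], [-0.005, 0, 0.0013, 0, 0, 0], [-0.005, 0, 0.0013, 0, 0, 0], [-0.005, 0, 0.0013, 0, 0, 0], [-0.005, 0, 0.0013, 0, 0, 0], [-0.005, 0, 0.0013, 0, 0, 0]]])

```text
clock: 24.07
tool_pos: [0.5447, 0.174, 0.1626]
orientation: [-180.0, -0.3, 1.7]
force: [5.1, -2.5, 6.0]
opening: 0.0438
gripper_force: 30.0
```

Request:
send_rows(plan=[[[0, 0, 0, 0, 0, 0], [0, 0, 0, 0, 0, 0], [0, 0, 0, 0, 0, 0], [0, 0, 0, 0, 0, 0], [0, 0, 0, 0, 0, 0], [0, 0, 0, 0, 0, 0], [0, 0, 0, 0, 0, 0], [0, 0, 0, 0, 0, 0]]])

```text
clock: 24.73
tool_pos: [0.5447, 0.174, 0.1626]
orientation: [-180.0, -0.3, 1.7]
force: [5.8, -1.8, 6.5]
opening: 0.0436
gripper_force: 30.0
```

```bash
python3 - <<'E'
from plant import ctrl
o=ctrl.get_obs();print(o["tool_pos"],o["force"],o["gripper_force"],o["clock"])
print(ctrl.close_job())
E
```

```text
[0.54470328 0.17395201 0.16264064] [ 5.75663874 -1.84870282  6.50637545] 30.000216364860535 24.7333
the job is handed in; nothing more can be done
None
```

The job is handed in at 24.7 s, with no verdict returned: both offcuts are in the bin, the catch is back against its stop, and the gripper is still holding the lever at about 0.68 of 0.7 rad.

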